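Seat the drill plate on the jig's hidden dowel and hold it down

TASK

Pick up the loose aluminium drill plate (it has a bar handle), slide its hole end in under the bridge of the drill jig until the hole drops over the locating pin hidden there, and press the plate down against the spring plungers until it is fully home on the rests. The program finishes while still holding the plate pressed down there with the gripper (do not let go); leave the tape roll, the tin and the spanner where they are.

Things in the scene. Friction and masses are not known exactly. Their poses are not given: they have to be found in the camera images.
- jig_base: The drill jig, fixed to the bench: dark steel base 180 x 124 x 14 mm (x, y, z), a grey bridge over its far (+x) end. Origin: centre of its underside; x runs from the open end (nearest the robot) to the bridge. Two guide rails along x (x -70 to 30, inner faces at y = +-48, tops 26 mm above the bench) keep the plate square to the base.
- bridge (a point): Middle of the front lower edge of the bridge's roof, 66 mm above the bench, 32 mm from the base's centre along its x. The roof runs 46 mm on from here, its top 74 mm above the bench. Below it: side cheeks 100 mm apart, and a back wall 35.5 mm behind this point.
- seat (a point): Where the centre of the plate's underside is when it is fully home: 10 mm from the base's centre along its x, 20 mm above the bench (top of the fixed rests). The plate then lies square with the base, hole towards the bridge.
- pin_top (a point): Tip of the upright locating pin, hidden under the bridge's roof: 50 mm from the base's centre along its x, on the centre line, 38 mm above the bench. Pin diameter 12 mm, tip coned to 6 mm over its last 4 mm. The 8 mm plate must slide in above this tip and below the roof, then go straight down.
- lifter (a joint): Travel of the four brass spring plungers in the base, m: 0 up (their tops 26 mm above the bench), grows as the plate presses them down; about 0.006 when the plate is home on the rests. They carry the plate's own weight; pressing it home takes some 8 to 14 N more and they push it up again when let go.
- drill_plate: The loose drill plate: aluminium, 110 x 90 x 8 mm (x, y, z), about 0.35 kg, lying flat on the bench. Origin: centre of its underside; x points to the end with the large plain hole, z up. Four small dark drill bushes near the sides are only detail.
- plate_hole (a point): Centre of the plate's large through hole at the underside: 40 mm from the plate's centre along its +x, diameter 15 mm.
- handle (a point): Point to grip on the plate's black bar handle: 20 mm from the plate's centre towards its -x end, 28 mm above the underside. The bar is 54 mm long (along the plate's x), 18 mm wide (along y), and stands from 8 to 38 mm above the underside; pinch it across its width.
- tape_roll: Bystander: roll of black tape lying flat, 64 mm across, 18 mm high; origin centre of underside. Leave it where it is.
- tin: Bystander: round grease tin, 69 mm across, 44 mm high; origin centre of underside. Leave it where it is.
- open_spanner: Bystander: open-ended spanner lying flat, 36 x 201 x 6 mm; origin centre of underside. Leave it where it is.
Not all that is in view belongs to the job. Of the things that look like the drill_plate, take the one that is farthest to the robot's right at the start.

How it is judged:
By the outcome, as a careful person would: the job done as asked, in the order asked, and still so for the second after the job is handed in, while the arm keeps its last pose, push and grip.
It also fails if it takes over 38 s, if anything falls off the work surface, if the arm or the gripper's body presses on something with over 40 N, if the wrist force passes 120 N, or if a joint passes its speed limit or range.

ROBOT

A 6-joint arm with a two-finger parallel gripper is mounted at the origin on a cart in front of the work surface, level with it; the furniture and walls round the work are solid. World frame = base frame: x ahead of the robot, y to its left, z up, the work surface at z = 0. Lengths are in m, angles in rad, forces in N, time in s.
With the tool pointing down it reaches from about 0.375 to 0.925 m from the base axis. Payload 5.7 kg.
Tool frame: the origin (TCP) lies at the very end of the fingers, on their centre line; the grasp point (between the pads) lies 19 mm behind it (arm.tcp_to_grasp is the distance from the TCP to the grasp point, in m); z points along the fingers, y is the line along which they close (so a half turn about z gives the same grasp; the last joint's range is limited). The gripper opens to 88 mm and grips with 3 to 60 N. Pads are 20 mm wide; open, the fingers measure 115 mm over their backs; the gripper's body (75 mm by 178 mm) begins 61 mm behind the grasp point.
Start: joints at [1.191, 0.359, 1.51, -0, 1.272, -0.115], TCP at [0.157, 0.579, 0.223] pointing down, gripper open.
Joint ranges: [-2.97, 2.97], [-1.01, 2.36], [0.21, 2.38], [-0.96, 4.11], [0.2, 2.71], [-2.98, 2.98]. Speed limits (rad/s): [2.39, 2.39, 3.14, 3.14, 3.14, 3.14].

INTERFACE

Orientations are given as a unit quaternion [w, x, y, z].
In Python, from plant import arm gives the robot as it stands. The module is installed in compiled form; this text tells all that it offers.
- The arm moves only by the tool servo_tool, never from a script. Its argument "moves" is one flat list of numbers, 7 for each row, row after row: the shift along the tool's x, y, z in units of 30 mm (1.0 is 30 mm), then the turn, a rotation vector about the tool's x, y, z in units of 6 degrees (1.0 is 6 degrees), then the closure, from -1 (fully open) to 1 (shut). A call has 1 to 5 rows; each row shifts and turns the commanded pose from where the row before left it, along the tool's axes as they then stand; what a row does not reach is not made up. A row lasts 1/10 s, in which the tool goes at most 50 mm and 8.59 degrees, less where a joint would pass 70% of its speed; a pose out of reach is approached as far as the arm can. A call is refused whole if a number of a shift passes 1 or a number of a turn 1, either way. A call with a gripper value outside its range is refused whole. The fingers move at their own pace and stop on an object; the grip force is fixed at half the most. Time passes only in rows, so rows that do not move let the fingers close. It gives the time, the measured TCP pose, the force, the opening and the grip force at its end, in the units of the state.
- arm.state(): the state, without advancing time (a new reading comes with each control period).
- arm.get_image(name): name is "scene" or "top" or "wrist"; returns a dict with "image" (400x640x3 uint8, blue, green, red), "fovy" (degrees; the focal length in pixels is half the picture's height over the tangent of half this angle, whatever the lens; pixels are square), "cx", "cy" (the principal point, pixels), "rvec" (rotation vector, rad) and "tvec" (3), from world to camera coordinates, as OpenCV has them. Camera axes: x right, y down, z forward; pixel columns grow to the right and rows downward; lengths in m; the calibration is good to about 2 mm. A picture is of the moment at which its call begins. There is no depth.
- arm.close_job(): hands the job in; it is judged then, once.
The state is a dict: "time": time; "joint_pos": joint angles; "dq": joint speeds; "tau": joint torques, N m; "tool_pos": TCP position; "eef_rot": TCP orientation; "contact_force": force on the tool from outside, world axes, zero at the start; "ft_torque": the same for the moment, N m; "finger_gap": finger opening in m; "gripper_force": force on a finger pad.
Only numpy, scipy, OpenCV 4.12 (cv2) and the standard library are available. Lean on these libraries where they do the work, as an engineer would, in place of code of your own. Each camera call takes 0.05 s, during which the arm holds its last target. There are 200 camera calls.

## Working session

There is one attempt and no reset: what is moved stays moved. The work goes in short steps, Python scripts to look and compute and a tool call to move; the robot and the scene stay as the last step left them, time stands still between calls to the robot, and variables do not carry over. Pictures are saved under pics/ and viewed, at most 10 in all, crops included, and the job is handed in when it is done.

Besides the shell and the picture viewer there is one more tool, called after ">>>" as name(argument=value, ...) on one line, values as JSON. servo_tool: Moves the arm, as the interface text tells. Its arguments: {"type":"object","properties":{"moves":{"type":"array"}},"required":["moves"]}

```bash
mkdir -p pics; cat > h.py <<'E'
import cv2, numpy as np
from plant import arm
from scipy.spatial.transform import Rotation as R
def cam(n):
    d=arm.get_image(n); f=200/np.tan(np.radians(d["fovy"])/2)
    d["K"]=np.array([[f,0,d["cx"]],[0,f,d["cy"]],[0,0,1]]); d["R"]=cv2.Rodrigues(np.array(d["rvec"],float))[0]; d["t"]=np.array(d["tvec"],float).ravel()
    return d
def ray(d,uv,z):
    c=-d["R"].T@d["t"]; v=d["R"].T@np.linalg.inv(d["K"])@np.array([uv[0],uv[1],1.])
    return c+v*(z-c[2])/v[2]
def proj(d,p):
    q=d["K"]@(d["R"]@np.array(p,float)+d["t"]); return q[:2]/q[2]
E
python3 - <<'E'
from h import *
for n in ["top","scene","wrist"]:
    d=cam(n); cv2.imwrite(f"pics/{n}0.png",d["image"]); print(n,d["fovy"],d["cx"],d["cy"],-d["R"].T@d["t"])
s=arm.state(); print(s)
E
```

```text
top 47.11790062493962 320.66256043303247 204.00216687650848 [0.22601927 0.13904491 1.2684603 ]
scene 46.77187698164366 326.7596012688776 195.97174034417728 [-0.23712462 -0.54844695  1.03800342]
wrist 71.86044708865232 315.8768573563046 201.57112069907953 [0.08260472 0.59871233 0.38423686]
{'time': 0.15, 'joint_pos': array([ 1.19085906e+00,  3.59344818e-01,  1.51120447e+00, -2.25651689e-05,
        1.27250349e+00, -1.15089914e-01]), 'dq': array([ 0.00071734, -0.00204862, -0.00045161,  0.00025519, -0.00058601,
        0.00134411]), 'tau': array([ 1.15921241e-03, -5.15757143e+01, -2.71007681e+01,  6.74079359e-02,
        3.07019718e-02, -1.16520009e-04]), 'tool_pos': array([0.15686128, 0.57856245, 0.22199171]), 'eef_rot': array([-1.68407742e-04,  1.32033656e-01,  9.91244965e-01, -7.10455362e-04]), 'contact_force': array([ 0.68575727,  0.59737871, -0.25927665]), 'ft_torque': array([0.02768681, 0.05514798, 0.00093753]), 'gripper_force': 0.0, 'finger_gap': 0.08769001994187599}
```

View pics/top0.png

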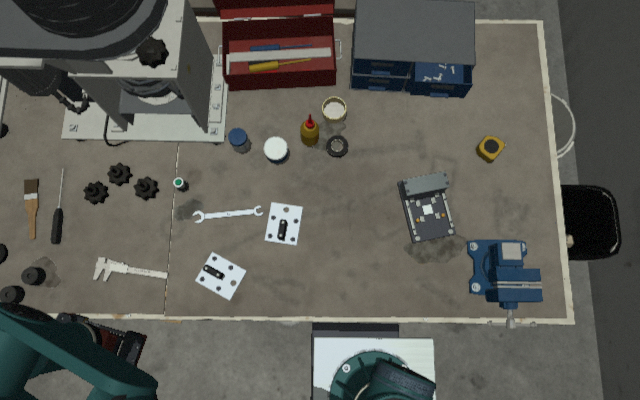

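View pics/scene0.png

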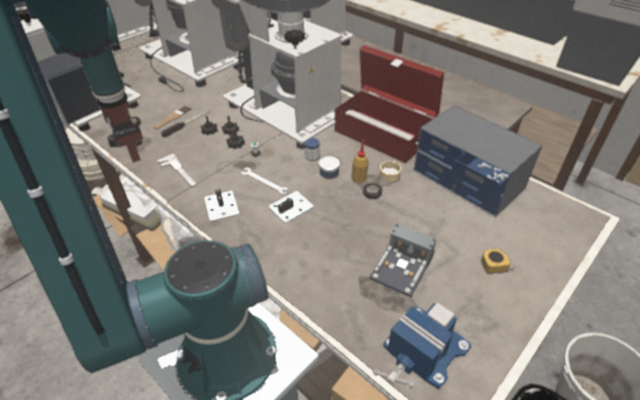

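Candidate plates in top view: A at about (285,223) and B at about (220,275). Image right is robot −y, so A is farther to the robot's right. I'll confirm that with a crop and measure.

```bash
python3 - <<'E'
from h import *
d=cam("top"); im=d["image"]
for n,uv in [("A",(285,223)),("B",(220,275)),("jig",(428,208)),("spanner",(228,213)),("tape",(337,146)),("tin",(276,148))]: print(n,ray(d,uv,0.0).round(3))
a=cv2.resize(im[190:310,185:315],None,fx=4,fy=4,interpolation=cv2.INTER_CUBIC)
b=cv2.resize(im[160:260,390:465],None,fx=3.7,fy=4.8,interpolation=cv2.INTER_CUBIC)
b=cv2.resize(im[160:260,390:460],(280,400),interpolation=cv2.INTER_CUBIC)
c=np.zeros((480,800,3),np.uint8); c[:480,:520]=a; c[:400,520:]=b
cv2.imwrite("pics/crop1.png",c)
m=(im.min(2)>150).astype(np.uint8)
cs,_=cv2.findContours(m,cv2.RETR_EXTERNAL,cv2.CHAIN_APPROX_NONE)
for q in cs:
    if cv2.contourArea(q)>400:
        r=cv2.minAreaRect(q); 
        if r[0][1]>170 and r[0][1]<300: print(r, cv2.contourArea(q), [ray(d,p,0.008).round(4)[:2].tolist() for p in cv2.boxPoints(r)])
E
```

```text
A [0.455 0.244 0.   ]
B [0.309 0.418 0.   ]
jig [ 0.503 -0.159  0.   ]
spanner [0.482 0.406 0.   ]
tape [0.685 0.099 0.   ]
tin [0.677 0.277 0.   ]
((130.17999267578125, 273.760009765625), (71.64362335205078, 21.645139694213867), 10.304847717285156) 489.0 [[0.296, 0.7616], [0.354, 0.7579], [0.3213, 0.5611], [0.264, 0.5668]]
((220.26156616210938, 275.29229736328125), (40.18724822998047, 34.48165512084961), 29.744882583618164) 1109.0 [[0.2931, 0.4856], [0.3751, 0.4443], [0.3217, 0.3455], [0.2412, 0.3878]]
((283.1486511230469, 223.1081085205078), (32.22220230102539, 39.620155334472656), 9.462322235107422) 1197.5 [[0.4055, 0.3004], [0.5167, 0.2863], [0.5024, 0.1963], [0.3918, 0.212]]
((549.5, 171.9933624267578), (51.012203216552734, 301.8800048828125), 0.381966233253479) 1558.0 [[0.1918, -0.3972], [1.0968, -0.4802], [1.0972, -0.6375], [0.1925, -0.5326]]
```

View pics/crop1.png

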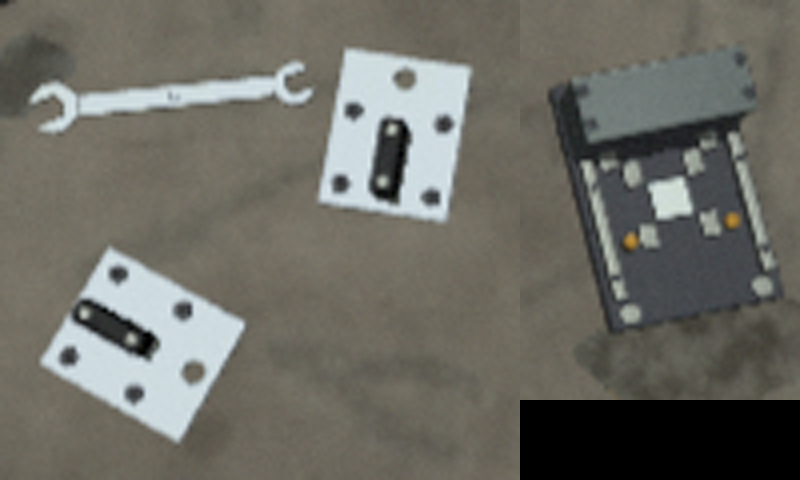

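A at top (283,223) has the smaller y (0.25 against 0.42), so it is the rightmost plate. It has the hole towards +x and a bar handle towards −x. The jig is at (428,208), yawed about +15°. Moving over A.

>>> servo_tool(moves=[-0.95,-0.7,0,0,0,-0.3,-1,-0.95,-0.7,0,0,0,-0.3,-1,-0.95,-0.7,0,0,0,-0.3,-1,-0.95,-0.7,0,0,0,-0.3,-1,-0.95,-0.7,0,0,0,-0.1,-1])

```text
time: 0.7
tool_pos: [0.276, 0.4465, 0.2225]
eef_rot: [-0.0, 0.064, 0.998, -0.0]
contact_force: [1.1, 1.2, -0.6]
finger_gap: 0.0877
gripper_force: 0.0
```

```bash
cat >> h.py <<'E'
def goto(p,yaw):
    "units to TCP p, with tool -x at world yaw (tool down)"
    s=arm.state(); w=s["eef_rot"]; M=R.from_quat([w[1],w[2],w[3],w[0]])
    T=R.from_matrix(np.array([[-np.cos(yaw),np.sin(yaw),0],[-np.sin(yaw),-np.cos(yaw),0],[0,0,-1]]).T.T)
    x=np.array([-np.cos(yaw),-np.sin(yaw),0]);z=np.array([0,0,-1.]);T=R.from_matrix(np.c_[x,np.cross(z,x),z])
    print("t",round(s["time"],2),"p",s["tool_pos"].round(4),"F",s["contact_force"].round(1),"gap",round(s["finger_gap"],4),"g",round(s["gripper_force"],1),
     "| shift",(M.inv().apply(np.array(p)-s["tool_pos"])/0.03).round(3),"turn",np.degrees((M.inv()*T).as_rotvec()/6).round(3))
E
python3 -c "
from h import *
goto([.434,.251,.2],-.126)"
```

```text
Traceback (most recent call last):
  File "h.py", line 16, in goto
    T=R.from_matrix(np.array([[-np.cos(yaw),np.sin(yaw),0],[-np.sin(yaw),-np.cos(yaw),0],[0,0,-1]]).T.T)
  File "scipy/spatial/transform/_rotation.pyx", line 1143, in scipy.spatial.transform._rotation.Rotation.from_matrix
ValueError: Non-positive determinant (left-handed or null coordinate frame) in rotation matrix 0: [[-0.9920725  -0.12566687  0.        ]
 [ 0.12566687 -0.9920725   0.        ]
 [ 0.          0.         -1.        ]].
```

>>> servo_tool(moves=[-0.9,-0.85,0.1,0,0,0,-1,-0.9,-0.85,0.1,0,0,0,-1,-0.9,-0.85,0.1,0,0,0,-1,-0.9,-0.85,0.1,0,0,0,-1,-0.9,-0.85,0.1,0,0,0,-1])

```text
time: 1.2
tool_pos: [0.3937, 0.3027, 0.2075]
eef_rot: [0.0, 0.064, 0.998, -0.0]
contact_force: [0.6, 0.8, -0.7]
finger_gap: 0.0877
gripper_force: 0.0
```

>>> servo_tool(moves=[-0.8,-0.8,0.1,0,0,0,-1,-0.3,-0.3,0,0,0,0,-1,0,0,0,0,0,0,-1])

```text
time: 1.5
tool_pos: [0.4222, 0.2661, 0.2046]
eef_rot: [-0.0, 0.066, 0.998, -0.0]
contact_force: [-0.3, 0.2, -0.2]
finger_gap: 0.0878
gripper_force: 0.0
```

```bash
sed -i '/\.T\.T)/d' h.py; python3 - <<'E'
from h import *
goto([.434,.251,.2],-.126)
d=cam("wrist"); cv2.imwrite("pics/w1.png",d["image"])
im=d["image"]
m=(im.min(2)>140).astype(np.uint8)
cs,_=cv2.findContours(m,cv2.RETR_EXTERNAL,cv2.CHAIN_APPROX_NONE)
for q in cs:
    if cv2.contourArea(q)>3000:
        r=cv2.minAreaRect(q); b=[ray(d,p,0.008)[:2] for p in cv2.boxPoints(r)]
        print(r,cv2.contourArea(q), np.round(b,4).tolist(), np.mean(b,0))
E
```

```text
t 1.5 p [0.4222 0.2661 0.2046] F [-0.3  0.2 -0.2] gap 0.0878 g 0.0 | shift [-0.457 -0.446  0.152] turn [-0.002 -0.002 -0.052]
((305.5, 215.5), (57.0, 69.0), 90.0) 3267.5 [[0.4209, 0.2055], [0.433, 0.2967], [0.5153, 0.2878], [0.5025, 0.1909]] [0.46791757 0.24521459]
((427.6009216308594, 70.71781921386719), (95.05632019042969, 87.8393783569336), 23.498565673828125) 6640.5 [[0.3196, 0.3413], [0.2401, 0.3874], [0.292, 0.4864], [0.3785, 0.4465]] [0.30758172 0.41539257]
```

View pics/w1.png

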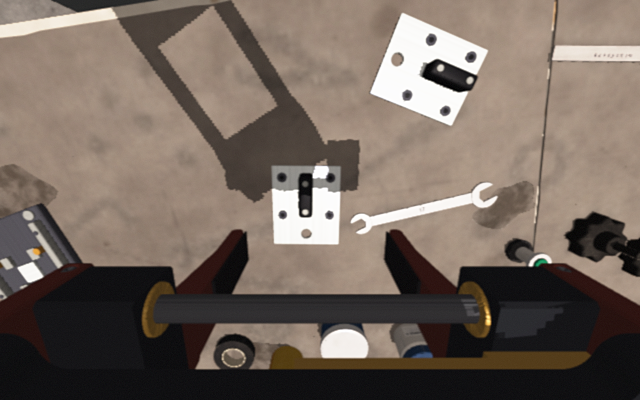

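A lies in the wrist view at x 272–340, y 166–245, with its hole at (306,234) and its handle at (305,195). The arm shadow darkens its upper part, so I'm re-masking by hue.

```bash
python3 - <<'E'
from h import *
d=cam("wrist"); im=d["image"].astype(int)
m=((im[...,0]-im[...,2]>-8)&(im.min(2)>75)).astype(np.uint8)
m[:,:245]=0;m[:,345:]=0;m[:150]=0;m[260:]=0
m=cv2.morphologyEx(m,cv2.MORPH_OPEN,np.ones((3,3)))
cs,_=cv2.findContours(m,cv2.RETR_EXTERNAL,cv2.CHAIN_APPROX_NONE)
q=max(cs,key=cv2.contourArea)
r=cv2.minAreaRect(q); b=np.array([ray(d,p,0.008)[:2] for p in cv2.boxPoints(r)])
print(r,cv2.contourArea(q),b.round(4).tolist(),b.mean(0))
P=np.array([ray(d,p[0],0.008)[:2] for p in q]);rr=cv2.minAreaRect((P*1000).astype(np.float32));print(rr)
h=(im.max(2)<60).astype(np.uint8); h[:,285:]=h[:,285:]; h[:,:295]=0;h[:,316:]=0;h[:168]=0;h[222:]=0
print("handle px",cv2.boundingRect(h))
print("proj handle top from est", proj(d,[.434,.251,.038]))
x,y,w,hh=cv2.boundingRect(h); print(ray(d,(x+w/2,y+hh/2),.036))
# hole
for z in [.008]: print("hole",ray(d,(306,234),z))
E
```

```text
((305.0, 205.0), (78.0, 66.0), 90.0) 3675.0 [[0.3925, 0.2127], [0.4038, 0.2981], [0.5141, 0.2861], [0.5019, 0.1934]] [0.45306872 0.24759177]
((452.7893981933594, 247.7719268798828), (90.05049896240234, 110.88167572021484), 81.92135620117188)
handle px (298, 174, 14, 44)
proj handle top from est [304.61679237 198.80209639]
[0.43102897 0.2518263  0.036     ]
hole [0.49303601 0.24329688 0.008     ]
```

```bash
python3 -c "
from h import *
goto([.4332,.2507,.011],-.135)"
```

```text
t 1.6 p [0.4209 0.2676 0.2046] F [ 0.3 -0.  -0.4] gap 0.0878 g 0.0 | shift [-0.484 -0.506  6.454] turn [ 0.003 -0.007  0.055]
```

>>> servo_tool(moves=[-0.25,-0.25,0.9,0,0,0.05,-1,-0.2,-0.25,1,0,0,0,-1,0,0,1,0,0,0,-1,0,0,1,0,0,0,-1,0,0,0,0,0,0,-1])

```text
time: 2.1
tool_pos: [0.4292, 0.2505, 0.0848]
eef_rot: [-0.003, 0.066, 0.998, -0.001]
contact_force: [-0.1, 0.0, 0.2]
finger_gap: 0.0876
gripper_force: 0.0
```

```bash
python3 -c "
from h import *
goto([.4332,.2507,.011],-.135)"
```

```text
t 2.1 p [0.4292 0.2505 0.0848] F [-0.1  0.   0.2] gap 0.0876 g 0.0 | shift [-0.148  0.033  2.458] turn [-0.031 -0.061  0.026]
```

>>> servo_tool(moves=[-0.1,0,0.7,0,0,0,-1,0,0,0.7,0,0,0,-1,0,0,0.5,0,0,0,-1,0,0,0.2,0,0,0,-1,0,0,0,0,0,0,-1])

```text
time: 2.6
tool_pos: [0.4357, 0.2507, 0.0251]
eef_rot: [-0.0, 0.066, 0.998, -0.0]
contact_force: [-0.7, -0.0, -0.9]
finger_gap: 0.0878
gripper_force: 0.0
```

```bash
python3 -c "
from h import *
goto([.4332,.2507,.011],-.135)"
```

```text
t 2.6 p [0.4357 0.2507 0.0251] F [-0.7 -0.  -0.9] gap 0.0878 g 0.0 | shift [ 0.081 -0.012  0.469] turn [-0.    -0.002  0.02 ]
```

>>> servo_tool(moves=[0.08,0,0.3,0,0,0,-1,0,0,0.12,0,0,0,-1,0,0,0,0,0,0,-1,0,0,0,0,0,0,-1])

```text
time: 3.0
tool_pos: [0.4336, 0.2503, 0.0122]
eef_rot: [0.0, 0.067, 0.998, -0.0]
contact_force: [0.2, 1.1, -0.2]
finger_gap: 0.0876
gripper_force: 0.0
```

>>> servo_tool(moves=[0,0,0,0,0,0,1,0,0,0,0,0,0,1,0,0,0,0,0,0,1,0,0,0,0,0,0,1,0,0,0,0,0,0,1])

```text
time: 3.5
tool_pos: [0.4335, 0.2503, 0.0121]
eef_rot: [-0.0, 0.067, 0.998, -0.0]
contact_force: [-0.1, -0.6, -0.2]
finger_gap: 0.0516
gripper_force: 0.0
```

>>> servo_tool(moves=[0,0,0,0,0,0,1,0,0,0,0,0,0,1,0,0,0,0,0,0,1,0,0,0,0,0,0,1,0,0,0,0,0,0,1])

```text
time: 4.0
tool_pos: [0.4335, 0.2503, 0.012]
eef_rot: [-0.0, 0.067, 0.998, -0.0]
contact_force: [-0.0, 0.5, -0.4]
finger_gap: 0.0179
gripper_force: 30.0
```

>>> servo_tool(moves=[0,0,0,0,0,0,1,0,0,0,0,0,0,1])

```text
time: 4.2
tool_pos: [0.4335, 0.2503, 0.012]
eef_rot: [-0.0, 0.067, 0.998, -0.0]
contact_force: [-0.8, 0.9, -0.1]
finger_gap: 0.0178
gripper_force: 30.0
```

Gripped. Lifting, then moving to where the wrist camera sees the jig unobstructed.

>>> servo_tool(moves=[0,0,-0.5,0,0,0,1,0,0,-1,0,0,0,1,0,0,-1,0,0,0,1,0,0,-1,0,0,0,1,-0.5,-0.5,-1,0,0,0,1])

```text
time: 4.7
tool_pos: [0.444, 0.234, 0.1476]
eef_rot: [-0.002, 0.066, 0.998, -0.0]
contact_force: [1.5, -0.1, -4.5]
finger_gap: 0.018
gripper_force: 30.0
```

>>> servo_tool(moves=[-0.8,-0.9,-0.5,0,0,-0.3,1,-0.8,-0.9,-0.5,0,0,-0.3,1,-0.8,-0.9,-0.3,0,0,-0.3,1,-0.8,-0.9,0,0,0,-0.3,1,-0.8,-0.9,0,0,0,-0.3,1])

```text
time: 5.2
tool_pos: [0.5564, 0.089, 0.1859]
eef_rot: [-0.0, -0.012, 1.0, -0.0]
contact_force: [0.3, -0.3, -3.5]
finger_gap: 0.0179
gripper_force: 30.0
```

>>> servo_tool(moves=[-0.4,-0.5,0,0,0,-0.2,1,-0.2,-0.2,0,0,0,0,1,0,0,0,0,0,0,1,0,0,0,0,0,0,1])

```text
time: 5.6
tool_pos: [0.5736, 0.0707, 0.1855]
eef_rot: [-0.001, -0.022, 1.0, 0.0]
contact_force: [0.1, -0.7, -3.8]
finger_gap: 0.0178
gripper_force: 30.0
```

```bash
python3 - <<'E'
from h import *
goto([.6,.05,.2],.2)
d=cam("wrist"); cv2.imwrite("pics/w2.png",d["image"]); np.savez("w2.npz",**{k:d[k] for k in("K","R","t")})
d=cam("top"); cv2.imwrite("pics/t2.png",d["image"])
E
```

```text
t 5.6 p [0.5736 0.0707 0.1855] F [ 0.1 -0.7 -3.8] gap 0.0178 g 30.0 | shift [-0.847 -0.728 -0.486] turn [ 0.007 -0.019 -1.491]
```

View pics/w2.png

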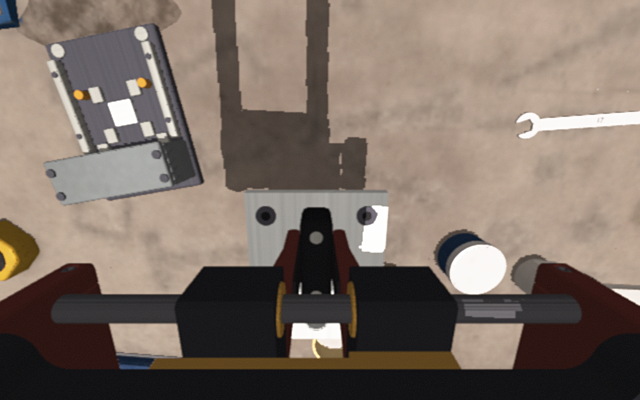

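The jig is in the upper left: roof quad about (45,163),(155,140),(172,187),(65,204), open end edge (49,42)–(155,24), and rails either side of the white patch at (122,112). Measuring these now.

```bash
python3 - <<'E'
from h import *
d=dict(np.load("w2.npz")); im=cv2.imread("pics/w2.png"); 
for n,p in [("px roof",(110,172)),("base",(110,60)),("side",(185,160)),("bench",(210,60)),("rail",(165,105))]: print(n,im[p[1],p[0]])
# roof
i=im.astype(int)
m=((i.max(2)-i.min(2)<25)&(i[...,1]>95)&(i[...,1]<165)&(i[...,0]>=i[...,2]-3)).astype(np.uint8); m[:,230:]=0; m[:130]=0;m[220:]=0
m=cv2.morphologyEx(m,cv2.MORPH_OPEN,np.ones((5,5)))
q=max(cv2.findContours(m,0,1)[0],key=cv2.contourArea)
W=lambda q,z:np.array([ray(d,p[0],z)[:2]*1000 for p in q]).astype(np.float32)
r=cv2.minAreaRect(W(q,.074)); print("roof",r, cv2.minAreaRect(q)); box=cv2.boxPoints(r)
cv2.polylines(im,[np.array([proj(d,[*b/1000,.074]) for b in box]).astype(int)],True,(0,0,255))
# rails
m=((i.min(2)>165)).astype(np.uint8); m[:,190:]=0;m[155:]=0;m[:48]=0
n,l,st,c=cv2.connectedComponentsWithStats(m)
for k in range(1,n):
    if st[k,4]>25: print(st[k],c[k].round(1),"z.026",(ray(d,c[k],.026)[:2]*1000).round(1))
# dark base
for p in [(49,42),(155,24)]: print("basecorner",p,(ray(d,p,.014)[:2]*1000).round(1))
cv2.imwrite("pics/c3.png",cv2.resize(im[0:230,0:240],None,fx=2.6,fy=2.6,interpolation=cv2.INTER_CUBIC))
E
```

```text
px roof [168 169 168]
base [103  94 101]
side [53 52 52]
bench [130 144 165]
rail [226 233 237]
roof ((564.1272583007812, -178.68679809570312), (34.53926467895508, 50.54054260253906), 84.95120239257812) ((70.1300048828125, 180.41000366210938), (44.689151763916016, 34.64823532104492), 81.8698959350586)
[51 48 13  9 97] [57.4 51.6] z.026 [ 437.5 -207.1]
[143  48   9   6  41] [147.   50.3] z.026 [ 432.3 -112.9]
[147  56  24  62 418] [158.5  87.3] z.026 [ 468.  -104.9]
[47 60 11 13 82] [51.5 65.8] z.026 [ 451.5 -216.3]
[ 53  76  30  59 412] [ 67.3 105.2] z.026 [ 490.8 -207.6]
[126  80  14  16 150] [132.7  87.2] z.026 [ 469.1 -132.9]
[ 89  87  14  16 148] [95.1 94.5] z.026 [ 478.4 -174.9]
[108  99  30  28 588] [122.2 112.3] z.026 [ 495.7 -148.2]
[167 120  10  16  96] [171.4 128.4] z.026 [510.7 -95.3]
[140 122  14  14 134] [146.7 128.6] z.026 [ 512.2 -123.1]
[104 129  13  14 131] [110.2 135.5] z.026 [ 521.5 -165.6]
[157 133   9   5  37] [161.1 135. ] z.026 [ 518.6 -107.7]
[ 78 136  11  16  92] [ 83.2 144.6] z.026 [ 533.2 -198.1]
[ 98 144   9   5  33] [102.  145.7] z.026 [ 533.4 -176.7]
[101 144  57  11 315] [134.2 150.5] z.026 [ 537.4 -140.6]
basecorner (49, 42) [ 426.3 -224.3]
basecorner (155, 24) [ 404.2 -107.9]
```

View pics/c3.png

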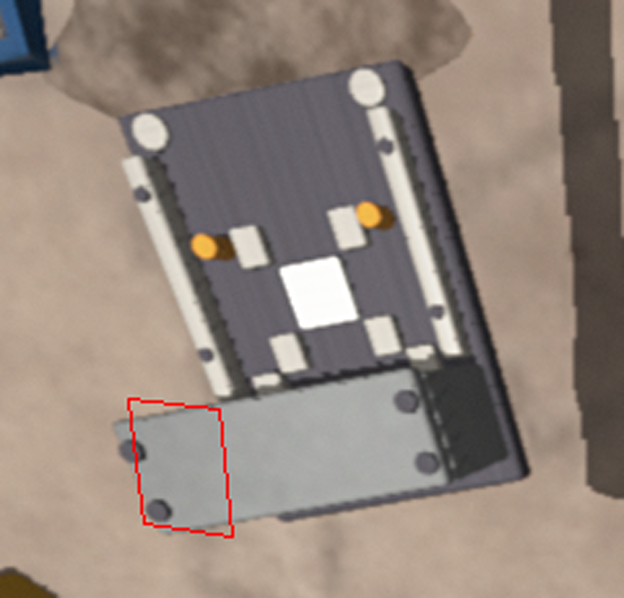

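```bash
python3 - <<'E'
from h import *
d=dict(np.load("w2.npz")); im=cv2.imread("pics/w2.png"); i=im.astype(int)
m=((i.max(2)-i.min(2)<14)&(i[...,1]>135)&(i[...,1]<200)).astype(np.uint8); m[:,230:]=0; m[:130]=0;m[215:]=0
m=cv2.morphologyEx(m,cv2.MORPH_CLOSE,np.ones((9,9)));m=cv2.morphologyEx(m,cv2.MORPH_OPEN,np.ones((7,7)))
q=max(cv2.findContours(m,0,1)[0],key=cv2.contourArea)
r=cv2.minAreaRect(np.array([ray(d,p[0],.074)[:2]*1000 for p in q]).astype(np.float32)); print("roof",r)
L=[np.array(ray(d,np.array(p)/2.6,.026)[:2])*1000 for p in [(134,158),(223,396),(379,109),(452,355)]]
print("rails",np.round(L,1)); s=(L[0]+L[2])/2; e=(L[1]+L[3])/2
print("len",np.linalg.norm(L[1]-L[0]),np.linalg.norm(L[3]-L[2]),"width",np.linalg.norm(L[2]-L[0]))
u=(e-s)/np.linalg.norm(e-s); print("mid",(s+e)/2,"yaw",np.degrees(np.arctan2(u[1],u[0])),"origin from rails",(s+e)/2+20*u,"from roof",np.array(r[0])-55*u)
R4=[ray(d,c,.020)[:2]*1000 for c in [(132.7,87.2),(95.1,94.5),(146.7,128.6),(110.2,135.5)]]; print("rests mean",np.mean(R4,0), "dir",np.degrees([np.arctan2(*(R4[k+2]-R4[k])[::-1]) for k in (0,1)]))
c=[np.array(ray(d,np.array(p)/2.6,.014)[:2])*1000 for p in [(121,116),(404,62)]];print("base front",c,np.linalg.norm(c[0]-c[1]),"origin",(c[0]+c[1])/2+90*u)
E
```

```text
roof ((551.9549560546875, -138.8390350341797), (53.00834655761719, 121.10699462890625), 12.555887222290039)
rails [[ 446.6 -215.1]
 [ 541.9 -196.8]
 [ 424.4 -113.2]
 [ 519.6  -93.4]]
len 96.96345953739123 97.23517822400525 width 104.34035726050502
mid [ 483.12945039 -154.61764695] yaw 11.303727849147952 origin from rails [ 502.74148854 -150.69744803] from roof [ 498.02185114 -149.61958205]
rests mean [ 495.27798695 -153.16112102] dir [12.71972612 12.28200516]
base front [array([ 428.96219534, -227.53519486]), array([ 404.00241511, -107.50947813])] 122.59348802693538 origin [ 504.73647691 -149.88144137]
```

```bash
python3 - <<'E'
from h import *
t=cam("top"); s=cam("scene")
def tri(a,b):
    P=[x["K"]@np.c_[x["R"],x["t"]] for x in (t,s)]
    X=cv2.triangulatePoints(P[0],P[1],np.array(a,float),np.array(b,float)).ravel(); return X[:3]/X[3]
print("anvil",tri((512,250),(441,314)))
for z in (0,.05,.1,.15): print(z,"vise left corner",ray(t,(472,240),z).round(3),ray(t,(497,282),z).round(3),ray(t,(500,243),z).round(3))
goto([.439,-.164,.15],np.radians(11.9))
E
```

```text
anvil [ 0.37314579 -0.34214029  0.1079893 ]
0 vise left corner [ 0.413 -0.278  0.   ] [ 0.299 -0.339  0.   ] [ 0.406 -0.355  0.   ]
0.05 vise left corner [ 0.406 -0.261  0.05 ] [ 0.296 -0.32   0.05 ] [ 0.399 -0.335  0.05 ]
0.1 vise left corner [ 0.399 -0.245  0.1  ] [ 0.293 -0.301  0.1  ] [ 0.392 -0.316  0.1  ]
0.15 vise left corner [ 0.391 -0.228  0.15 ] [ 0.29  -0.282  0.15 ] [ 0.385 -0.297  0.15 ]
t 5.8 p [0.5741 0.0709 0.186 ] F [-0.6 -0.7 -2.2] gap 0.0178 g 30.0 | shift [ 4.852 -7.618  1.204] turn [ 1.000e-03 -6.000e-03 -1.551e+00]
```

>>> servo_tool(moves=[0.5,-0.9,0,0,0,-0.3,1,0.5,-0.9,0,0,0,-0.3,1,0.5,-0.9,0,0,0,-0.3,1,0.5,-0.9,0.2,0,0,-0.3,1,0.5,-0.9,0.2,0,0,-0.3,1])

```text
time: 6.3
tool_pos: [0.5142, -0.0724, 0.1744]
eef_rot: [0.0, -0.102, 0.995, -0.0]
contact_force: [1.0, -0.1, -3.3]
finger_gap: 0.0176
gripper_force: 30.0
```

>>> servo_tool(moves=[0.5,-0.9,0.2,0,0,0,1,0.5,-0.8,0.2,0,0,0,1,0.4,-0.4,0.2,0,0,0,1,0.2,0,0,0,0,0,1,0,0,0,0,0,0,1])

```text
time: 6.8
tool_pos: [0.4794, -0.1428, 0.1561]
eef_rot: [-0.0, -0.1, 0.995, 0.0]
contact_force: [0.2, 1.6, -3.2]
finger_gap: 0.0178
gripper_force: 30.0
```

```bash
python3 - <<'E'
from h import *
goto([.439,-.164,.12],np.radians(11.9))
d=cam("wrist"); cv2.imwrite("pics/w4.png",d["image"]); np.savez("w4.npz",**{k:d[k] for k in("K","R","t")})
E
```

```text
t 6.8 p [ 0.4794 -0.1428  0.1561] F [ 0.2  1.6 -3.2] gap 0.0178 g 30.0 | shift [ 1.458 -0.426  1.205] turn [ 0.009 -0.008 -0.069]
```

View pics/w4.png

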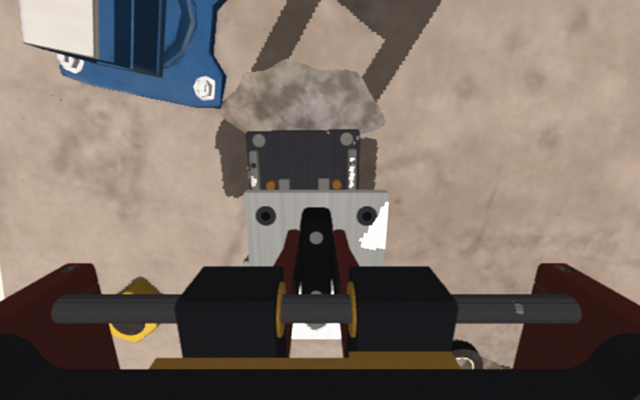

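The wrist view over the jig shows the open-end corners at about (246,130) and (359,130), rails at x≈254 and 352, and the plate's rear edge at (246–388,190). Refining from these.

```bash
python3 - <<'E'
from h import *
d=dict(np.load("w4.npz")); im=cv2.imread("pics/w4.png"); i=im.astype(int)
g=cv2.cvtColor(im,cv2.COLOR_BGR2GRAY).astype(float)
# front edge: strongest vertical gradient per column
cols=range(262,336,2)
E=[(c,118+np.argmin(np.diff(g[118:142,c]))+.5) for c in range(275,335,2)]
k=np.polyfit(*np.array(E).T,1); print("edge slope",k[0],"y@302",np.polyval(k,302), "rows",sorted({e[1] for e in E}))
rows=range(140,185,4)
m=(i[...,2]-i[...,0]>15)|(g>120)
for r in (136,142,148,160): print(r,g[r,238:264].astype(int).tolist(),g[r,340:368].astype(int).tolist())
a,b=np.array(ray(d,(262,np.polyval(k,262)),.014)[:2]),np.array(ray(d,(345,np.polyval(k,345)),.014)[:2])
v=a-b; print("edge pts",a,b,"yaw",np.degrees(np.arctan2(-(a-b)[0],(a-b)[1])), np.degrees(np.arctan2(-(b-a)[0],(b-a)[1])))
# screws on base and plate rear edge
for p in [(246,np.polyval(k,246)),(359.5,np.polyval(k,359.5)),(259,140),(347,139)]: print(p,(ray(d,p,.014)[:2]*1000).round(1))
s=arm.state()["tool_pos"]; z=s[2]-.012+.008
for p in [(246,191),(388,191),(265,216),(367,216)]: print("plate",p,(ray(d,p,z)[:2]*1000).round(1))
print(s)
E
```

```text
edge slope -0.009010011123470147 y@302 129.41802002224696 rows [np.float64(128.5), np.float64(129.5)]
136 [74, 73, 74, 74, 74, 74, 72, 62, 50, 49, 49, 50, 48, 50, 53, 74, 98, 113, 116, 116, 116, 116, 117, 117, 105, 82] [67, 101, 116, 120, 119, 118, 118, 116, 119, 116, 116, 109, 87, 59, 48, 57, 89, 107, 98, 96, 130, 156, 158, 158, 152, 147, 149, 155]
142 [75, 74, 74, 73, 75, 75, 76, 70, 55, 48, 49, 48, 48, 51, 69, 101, 114, 115, 115, 113, 113, 116, 114, 115, 115, 114] [62, 92, 111, 115, 114, 114, 114, 110, 114, 114, 111, 94, 77, 104, 118, 86, 52, 45, 43, 49, 63, 73, 72, 71, 75, 74, 72, 74]
148 [75, 76, 75, 75, 76, 76, 76, 76, 63, 53, 48, 51, 50, 50, 49, 45, 48, 46, 48, 46, 46, 48, 49, 50, 48, 50] [47, 47, 46, 46, 48, 46, 47, 48, 53, 61, 63, 61, 64, 63, 60, 54, 49, 45, 44, 50, 67, 73, 76, 75, 74, 75, 73, 75]
160 [70, 71, 71, 71, 72, 72, 72, 73, 71, 59, 58, 85, 103, 107, 107, 111, 115, 114, 105, 87, 68, 55, 49, 47, 50, 51] [48, 48, 48, 47, 45, 47, 47, 60, 80, 140, 235, 252, 228, 179, 140, 107, 74, 48, 45, 66, 76, 78, 76, 75, 75, 76, 73, 74]
edge pts [ 0.42335551 -0.21282802] [ 0.40499591 -0.12611234] yaw -168.04576805461676 11.95423194538326
(246, np.float64(129.9225806451613)) [ 426.9 -229.6]
(359.5, np.float64(128.89994438264742)) [ 401.8 -111. ]
(259, 140) [ 434.6 -214.4]
(347, 139) [ 414.7 -121.6]
plate (246, 191) [ 453.  -192.3]
plate (388, 191) [ 435.5 -106.1]
plate (265, 216) [ 466.8 -178.3]
plate (367, 216) [ 453.9 -114.8]
[ 0.48027239 -0.14264423  0.15638596]
```

```bash
python3 - <<'E'
import cv2
im=cv2.imread("pics/w4.png"); cv2.imwrite("pics/c5.png",cv2.resize(im[120:220,230:400],None,fx=4.6,fy=4.6,interpolation=cv2.INTER_CUBIC))
E
```

```text
(no output)
```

View pics/c5.png

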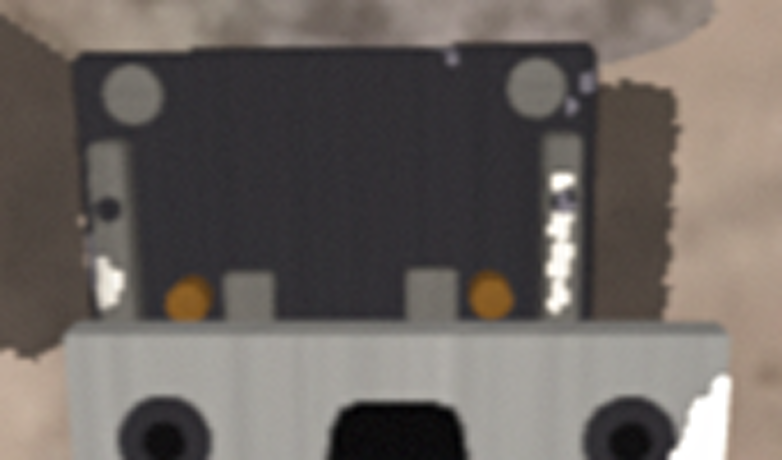

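```bash
python3 - <<'E'
from h import *
d=dict(np.load("w4.npz"))
u=np.array([np.cos(np.radians(11.9)),np.sin(np.radians(11.9))]);n=np.array([-u[1],u[0]])
def mid(a,b,z): return (ray(d,np.array(a)/4.6+[230,120],z)+ray(d,np.array(b)/4.6+[230,120],z))[:2]/2*1000
o=np.array([502.5,-151.])
for nm,a,b,z in [("rails",(110,215),(562,210),.026),("screws",(132,95),(537,88),.015),("plungers",(190,298),(492,293),.026),("rests",(249,300),(432,297),.02),("edge",(77,53),(595,44),.014)]:
    m=mid(a,b,z)-o; print(nm,"along",(m@u).round(1),"lat",(m@n).round(1))
m=mid((68,325),(727,325),.1524)-arm.state()["tool_pos"][:2]*1000
print("plate rear vs tcp",m)
O=o/1000
goto([*(O-.065*u),.12],np.radians(11.9)); goto([*(O-.065*u),.060],np.radians(11.9))
E
```

```text
rails along -52.7 lat -0.6
screws along -79.4 lat -0.9
plungers along -33.0 lat 0.2
rests along -31.0 lat -0.2
edge along -89.1 lat -0.4
plate rear vs tcp [-36.19690076  -6.95628033]
t 6.85 p [ 0.4803 -0.1426  0.1564] F [ 0.5 -0.3 -3.7] gap 0.018 g 30.0 | shift [ 1.497 -0.436  1.212] turn [ 0.003  0.003 -0.063]
t 6.85 p [ 0.4803 -0.1426  0.1564] F [ 0.5 -0.3 -3.7] gap 0.018 g 30.0 | shift [ 1.497 -0.436  3.212] turn [ 0.003  0.003 -0.063]
```

>>> servo_tool(moves=[0.8,-0.26,0,0,0,-0.06,1,0.7,-0.2,0,0,0,0,1,0,0,0.8,0,0,0,1,0,0,0.8,0,0,0,1,0,0,0.8,0,0,0,1])

```text
time: 7.35
tool_pos: [0.4405, -0.1656, 0.0842]
eef_rot: [0.001, -0.104, 0.995, -0.001]
contact_force: [0.1, -0.2, -3.3]
finger_gap: 0.0179
gripper_force: 30.0
```

>>> servo_tool(moves=[0,0,0.6,0,0,0,1,0,0,0.1,0,0,0,1,0,0,0,0,0,0,1,0,0,0,0,0,0,1])

```text
time: 7.75
tool_pos: [0.4403, -0.1662, 0.064]
eef_rot: [0.001, -0.104, 0.995, -0.001]
contact_force: [0.6, -0.1, -2.5]
finger_gap: 0.0177
gripper_force: 30.0
```

```bash
cat >> h.py <<'E'
Y=np.radians(11.9);u=np.array([np.cos(Y),np.sin(Y)]);O=np.array([.5026,-.1517])
def j(x,z): goto([*(O+x*u),z],Y)
E
python3 -c "
from h import *
j(-.065,.06);j(-.0085,.06)"
```

```text
t 7.75 p [ 0.4403 -0.1662  0.064 ] F [ 0.6 -0.1 -2.5] gap 0.0177 g 30.0 | shift [0.034 0.043 0.134] turn [-0.012  0.014  0.005]
t 7.75 p [ 0.4403 -0.1662  0.064 ] F [ 0.6 -0.1 -2.5] gap 0.0177 g 30.0 | shift [-1.849  0.042  0.137] turn [-0.012  0.014  0.005]
```

>>> servo_tool(moves=[0,0.04,0.13,0,0,0,1,-0.4,0,0,0,0,0,1,-0.5,0,0,0,0,0,1,-0.5,0,0,0,0,0,1,-0.3,0,0,0,0,0,1])

```text
time: 8.25
tool_pos: [0.4917, -0.1545, 0.0596]
eef_rot: [0.001, -0.104, 0.995, -0.001]
contact_force: [0.2, -0.6, -3.5]
finger_gap: 0.0179
gripper_force: 30.0
```

>>> servo_tool(moves=[-0.15,0,0,0,0,0,1,0,0,0,0,0,0,1,0,0,0,0,0,0,1])

```text
time: 8.55
tool_pos: [0.4927, -0.1533, 0.059]
eef_rot: [-0.0, -0.104, 0.995, 0.0]
contact_force: [-0.2, 0.4, -3.6]
finger_gap: 0.0178
gripper_force: 30.0
```

```bash
python3 - <<'E'
from h import *
j(-.0085,.032)
d=cam("wrist"); cv2.imwrite("pics/w6.png",d["image"]); np.savez("w6.npz",**{k:d[k] for k in("K","R","t")})
cv2.imwrite("pics/c6.png",cv2.resize(d["image"][60:280,200:440],None,fx=2.6,fy=2.6,interpolation=cv2.INTER_CUBIC))
E
```

```text
t 8.55 p [ 0.4927 -0.1533  0.059 ] F [-0.2  0.4 -3.6] gap 0.0178 g 30.0 | shift [-0.05  -0.017  0.899] turn [ 0.004 -0.008 -0.   ]
```

View pics/c6.png

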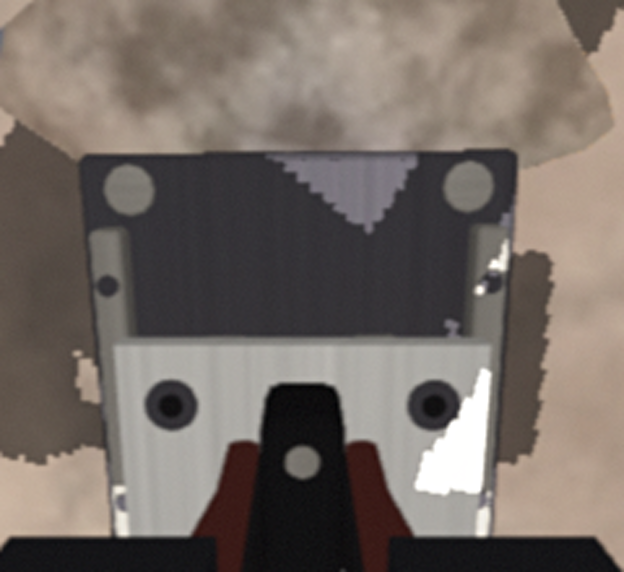

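The plate is square under the bridge: rear edge at crop y≈338 (x 113–492), base open edge at y≈153 (x 81–517). Checking the relative fit from this view.

```bash
python3 - <<'E'
from h import *
d=dict(np.load("w6.npz")); n=np.array([-u[1],u[0]])
def mid(a,b,z): 
    A,B=[ray(d,np.array(p)/2.6+[200,60],z)[:2]*1000 for p in (a,b)]; return (A+B)/2,np.linalg.norm(A-B)
e,w=mid((81,155),(517,151),.014); r,_=mid((109,260),(490,258),.026); s,_=mid((129,190),(469,187),.015)
p,wp=mid((113,344),(492,344),.055); b,_=mid((171,405),(434,405),.055)
print("widths",w,wp); 
for k,q in (("edge",e),("screws",s),("rails",r)): print(k,"plate rear along",(p-q)@u,"lat",(p-q)@n,"bush lat",(b-q)@n)
E
```

```text
widths 120.68977982260317 90.55932775969463
edge plate rear along 44.149169413122024 lat 0.9520974250727257 bush lat 0.9520646949667935
screws plate rear along 34.64650667694223 lat 0.9431685348030854 bush lat 0.9431358046971532
rails plate rear along 16.462903290867988 lat 0.7915106742332458 bush lat 0.7914779441273136
```

>>> servo_tool(moves=[-0.035,-0.028,0,0,0,0,1,0,0,0.15,0,0,0,1,0,0,0.15,0,0,0,1,0,0,0.15,0,0,0,1,0,0,0,0,0,0,1])

```text
time: 9.1
tool_pos: [0.4936, -0.1538, 0.0448]
eef_rot: [-0.001, -0.103, 0.995, 0.0]
contact_force: [-0.5, -0.3, -2.7]
finger_gap: 0.0178
gripper_force: 30.0
```

```bash
python3 -c "
from h import *
j(-.0085,.032)"
```

```text
t 9.1 p [ 0.4936 -0.1538  0.0448] F [-0.5 -0.3 -2.7] gap 0.0178 g 30.0 | shift [-0.025  0.007  0.427] turn [ 0.009 -0.014 -0.003]
```

The underside is at 33 mm, below the pin tip at 38 mm, with no side force, so the pin is in the hole. Continuing down.

>>> servo_tool(moves=[0,0,0.1,0,0,0,1,0,0,0.1,0,0,0,1,0,0,0.06,0,0,0,1,0,0,0.06,0,0,0,1,0,0,0,0,0,0,1])

```text
time: 9.6
tool_pos: [0.4941, -0.1539, 0.0362]
eef_rot: [-0.0, -0.104, 0.995, 0.0]
contact_force: [-3.7, 1.8, 3.9]
finger_gap: 0.0177
gripper_force: 30.0
```

>>> servo_tool(moves=[0,0,0.06,0,0,0,1,0,0,0.05,0,0,0,1,0,0,0,0,0,0,1,0,0,0,0,0,0,1])

```text
time: 10.0
tool_pos: [0.4941, -0.154, 0.0333]
eef_rot: [-0.0, -0.104, 0.995, 0.0]
contact_force: [-4.0, 2.7, 6.6]
finger_gap: 0.0181
gripper_force: 30.0
```

```bash
python3 -c "
from h import *
j(-.0085,.032)"
```

```text
t 10.0 p [ 0.4941 -0.154   0.0333] F [-4.   2.7  6.6] gap 0.0181 g 30.0 | shift [-0.009  0.015  0.043] turn [ 0.001 -0.003 -0.001]
```

>>> servo_tool(moves=[0.02,0.015,0.03,0,0,0,1,0,0,0.03,0,0,0,1,0,0,0,0,0,0,1])

```text
time: 10.3
tool_pos: [0.4941, -0.1539, 0.032]
eef_rot: [0.0, -0.104, 0.995, -0.0]
contact_force: [-2.9, 1.9, 11.3]
finger_gap: 0.0174
gripper_force: 30.0
```

>>> servo_tool(moves=[0,0,0.03,0,0,0,1,0,0,0,0,0,0,1,0,0,0,0,0,0,1])

```text
time: 10.6
tool_pos: [0.4941, -0.154, 0.032]
eef_rot: [0.001, -0.104, 0.995, -0.0]
contact_force: [-5.6, 3.2, 21.9]
finger_gap: 0.0178
gripper_force: 30.0
```

```bash
python3 - <<'E'
from h import *
j(-.0085,.032); print(arm.state()["ft_torque"].round(2))
d=cam("wrist"); s=cam("scene"); a=d["image"][60:280,200:440]
p=proj(s,[.5,-.15,.03]).astype(int); print(p)
b=s["image"][p[1]-55:p[1]+55,p[0]-60:p[0]+60]
cv2.imwrite("pics/fin.png",np.hstack([cv2.resize(a,(400,367)),cv2.resize(b,(400,367),interpolation=cv2.INTER_CUBIC)]))
# expected rear edge px if level & home
n=np.array([-u[1],u[0]])
for l in (-.045,.045): print("rear exp", (proj(d,[*(O-.045*u+l*n),.028])-[200,60])*400/240)
E
```

```text
t 10.6 p [ 0.4941 -0.154   0.032 ] F [-5.6  3.2 21.9] gap 0.0178 g 30.0 | shift [-0.009  0.015 -0.   ] turn [-0.009  0.01  -0.001]
[0.64 1.14 0.05]
[401 259]
rear exp [ 73.28343416 216.89615955]
rear exp [315.31731004 216.83930197]
```

View pics/fin.png

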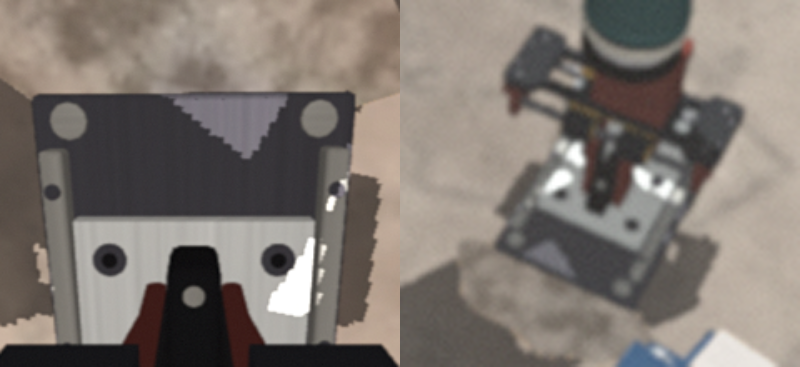

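In the final picture the plate sits between the rails with its rear edge at (73–315, 217), exactly where a level plate fully home should appear. I'll check that the hold is steady, then hand in.

>>> servo_tool(moves=[0,0,0,0,0,0,1,0,0,0,0,0,0,1,0,0,0,0,0,0,1,0,0,0,0,0,0,1,0,0,0,0,0,0,1])

```text
time: 11.2
tool_pos: [0.4941, -0.1539, 0.032]
eef_rot: [0.001, -0.104, 0.995, -0.0]
contact_force: [-5.2, 1.6, 22.1]
finger_gap: 0.0177
gripper_force: 30.0
```

```bash
python3 -c "
from plant import arm
print(arm.close_job())"
```

```text
the job is handed in; nothing more can be done
None
```

The job is handed in at 11.2 s: the right-hand drill plate is over the locating pin and held down on the rests with a steady push of about 22 N, still gripped; the tape roll, tin and spanner were not touched.

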